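Hold the dispenser gate open at the mark

TASK

Try out the freshly washed, empty dry-goods dispenser: twist its black agitator knob clockwise (seen from above) as far as it goes and let go so that it springs back. Then pull the gate out by its orange handle until the black index line on the gate stands over the line of the red marker, and keep it there against its spring so that the outlet can be inspected: finish while the fingers are still holding the gate open at the mark. Leave the red marker and everything else where it is.

Things in the scene. Friction and masses are not known exactly. Their poses are not given: they have to be found in the camera images.
- dispenser: Fixed dry-goods dispenser: steel deck 430 x 260 mm on legs, deck top 140 mm above the table; white hopper with blue lid, 170 mm across, 400 mm high. Origin on the table under the deck, z up; the gate pulls out along its -x (towards the robot's right, within 0.3 rad). In its frame: hopper axis x 150, y 0; closed handle x -60, y 0; knob x -30, y 130 mm.
- gate (a joint): How far the gate slide is pulled out along the dispenser's -x, in m: 0 shut, 0.10 at its end stop (beyond the mark). A spring always pulls it shut: 3.6 N when shut, 60 N/m more as it is pulled (9.6 N at the end stop). It shuts as soon as it is let go.
- gate_grip (a point): Centre of the orange handle, an upright block on the gate slide, 24 mm along the pull, 36 mm across it and 45 mm high (162 to 207 mm above the table), on a narrower stem. It can be pinched from above either way. Behind it (dispenser +x) the hopper begins 125 mm away. Axes as the dispenser's.
- gate_index (a point): Middle of the black index line of the gate: a thin arm across the scale rail beside the handle, 44 mm from the handle's centre on the dispenser's -y side, 154 mm above the table; in line with the handle's centre. It moves with the gate. Axes as the dispenser's.
- mark_line (a point): Middle of the red marker's line across the aluminium scale rail (dispenser -y side of the handle): the index line must come to stand at it. The red marker is set anywhere from 40 to 75 mm out along the rail. Axes as the dispenser's.
- mark (a joint): Where the red marker is set: the value in m that joint gate has when the index line stands exactly over the marker's line. It sits on the rail with 20 N of friction (red block 14 x 14 x 20 mm, 66 mm from the handle's line, its top 158 mm above the table); leave it as set.
- knob_grip (a point): Centre of the black agitator knob's bar grip, on its upright turning axis, 170 mm above the table. The bar is 48 mm long, 13 mm thick and 34 mm high (153 to 187 mm above the table), on a disc 52 mm across; at rest the bar lies along the dispenser's x (white line on the end nearer the gate's pull side). Its axes turn with the knob; at rest as the dispenser's.
- knob (a joint): Turn of the agitator knob in rad, clockwise from above: 0 at rest, 1.2 at its stop. A spring returns it (0.03 N m at rest, 0.09 N m at the stop).
- tub_mid (a point): Centre of the round steel tub, 140 mm across and 80 mm high, that stands on the table under the dispenser's outlet. Leave alone.
- cup_mid (a point): Centre of the green measuring cup, 60 mm across and 60 mm high, standing on the deck beside the hopper. Leave alone.
- jar_mid (a point): Centre of the amber jar with a red cap, 72 mm across and 100 mm high, on the table just beyond the end of the deck to which the gate pulls. Leave alone.
- can_mid (a point): Centre of the aluminium can, 74 mm across and 110 mm high, on the table to the robot's right. Leave alone.
- bottle_mid (a point): Centre of the green bottle with a yellow cap, 68 mm across and 200 mm high, on the table to the robot's right. Leave alone.
- tin_mid (a point): Centre of the flat tin with a yellow label, 90 mm across and 80 mm high, on the table to the robot's right. Leave alone.
- spoon_grip (a point): Middle of the handle of the spoon that lies on the table to the robot's left. Leave alone.

How it is judged:
By the outcome, as a careful person would: the job done as asked, in the order asked, and still so for the second after the job is handed in, while the arm keeps its last pose, push and grip.
It also fails if it takes over 56 s, if anything falls off the work surface, if the arm or the gripper's body presses on something with over 40 N, if the wrist force passes 120 N, or if a joint passes its speed limit or range.

ROBOT

A 6-joint arm with a two-finger parallel gripper is mounted at the origin on the work surface. World frame = base frame: x ahead of the robot, y to its left, z up, the work surface at z = 0. Lengths are in mm, angles in degrees, forces in N, time in s.
With the tool pointing down it reaches from about 375 to 925 mm from the base axis. Payload 5.7 kg.
Tool frame: the origin (TCP) lies at the very end of the fingers, on their centre line; the grasp point (between the pads) lies grasp_offset behind it (grasp_offset is the distance from the TCP to the grasp point, in mm); z points along the fingers, y is the line along which they close (so a half turn about z gives the same grasp; the last joint's range is limited). The gripper opens to 88 mm and grips with 3 to 60 N. Pads are 20 mm wide; open, the fingers measure 115 mm over their backs; the gripper's body (75 mm by 178 mm) begins 61 mm behind the grasp point.
Start: joints at [-70.193, 20.558, 86.54, -0, 72.909, -6.595], TCP at [266.779, -537.393, 222.623] pointing down, gripper open.
Joint ranges: [-170.27, 170.27], [-57.76, 135], [12.27, 136.19], [-55.21, 235.2], [11.17, 155.16], [-170.74, 170.74]. Speed limits (degrees/s): [136.94, 136.94, 180, 180, 180, 180].

INTERFACE

Orientations are given as [roll, pitch, yaw] about the fixed x, y, z axes, in that order (R = Rz(yaw) Ry(pitch) Rx(roll)).
In Python, from cell import state, camera, camera_model, sign_off, grasp_offset gives the robot as it stands. The module is installed in compiled form; this text tells all that it offers.
- The arm moves only by the shell command python3 -m jog 'ROWS' [OPENING] [FORCE]. ROWS is JSON, a list of rows, each a list of 6 numbers: the shift along the tool's x, y, z normalised to -1 to 1, where 1 is 0.25 m, then the turn, a rotation vector about the tool's x, y, z normalised to -1 to 1, where 1 is 360 degrees. A call has 1 to 8 rows; each row is the pose to reach, as a shift and turn from the pose commanded when the call began, along the tool's axes at that moment, turning the shorter way round; what a row does not reach only later rows make up. A row lasts 1/8 s, in which the tool goes at most 62.5 mm and 10.7 degrees, less where a joint would pass 70% of its speed; a pose out of reach is approached as far as the arm can. A call with a number of a shift or a turn outside -1 to 1 is refused whole. A call with a gripper value outside its range is refused whole. OPENING is the opening, from 0 (shut) to 1 (fully open), set as the call begins (- or left out, the last holds). The fingers move at their own pace and stop on an object; FORCE is the grip in N (left out, the last holds). Time passes only in rows, so rows that repeat a pose let the fingers close. It gives the time, the measured TCP pose, the force, the opening and the grip force at its end, in the units of the state.
- state(): the state, without advancing time (a new reading comes with each control period).
- camera(name): name is "side" or "top" or "wrist"; returns the picture (400x640x3 uint8, blue, green, red); there is no depth.
- camera_model(name): a dict with "fx", "fy", "cx", "cy" (pixels), "R" (3x3) and "t" (3): a world point X has camera coordinates R X + t; the wrist camera has in their place "mount" (4x4, takes a point from camera to tool coordinates, whose origin is the TCP and whose axes are the flange's). Camera axes: x right, y down, z forward; pixel columns grow to the right and rows downward; lengths in mm; the calibration is good to about 2 mm. The wrist camera is an equidistant fisheye: a pixel r from the principal point sees the ray r / f radians off the axis. A picture is of the moment at which its call begins: read the wrist's pose just before it. camera_model takes no time and is no camera call.
- sign_off(): hands the job in; it is judged then, once.
The state is a dict: "t": time; "qpos": joint angles; "joint_velocities": joint speeds; "tau": joint torques, N m; "tool_pos": TCP position; "ee_rot": TCP orientation; "wrist_force": force on the tool from outside, world axes, zero at the start; "torque": the same for the moment, N m; "width": finger opening in mm; "finger_force": force on a finger pad.
Only numpy, scipy, OpenCV 4.12 (cv2) and the standard library are available. Lean on these libraries where they do the work, as an engineer would, in place of code of your own. Each camera call takes 0.05 s, during which the arm holds its last target. There are 200 camera calls.

## Working session

There is one attempt and no reset: what is moved stays moved. The work goes in short steps, Python scripts to look and compute and a shell command to move; the robot and the scene stay as the last step left them, time stands still between calls to the robot, and variables do not carry over. Pictures are saved under pics/ and viewed, at most 10 in all, crops included, and the job is handed in when it is done.

```bash
mkdir -p pics
python3 - <<'E'
from cell import *
import cv2
s=state();print({k:s[k] for k in('t','tool_pos','ee_rot','width')},grasp_offset)
for n in('top','side','wrist'):
    cv2.imwrite(f'pics/{n}0.png',camera(n))
    print(n,camera_model(n))
E
```

```text
{'t': 0.0, 'tool_pos': array([ 266.54030661, -536.75869647,  221.79908581]), 'ee_rot': array([-1.79892795e+02, -1.16043168e-02,  2.64022184e+01]), 'width': 87.6371485293292} 18.700000000000003
top {'fx': 402.365610408265, 'fy': 402.365610408265, 'cx': 317.9452942977597, 'cy': 198.7220790704335, 'R': array([[ 0.02183935, -0.99976086,  0.00112534],
       [-0.98872164, -0.02176499, -0.14817493],
       [ 0.14816398,  0.00212339, -0.98896053]]), 't': array([ -26.03191348,  539.32294156, 1389.95850788])}
side {'fx': 427.6859730505025, 'fy': 427.6859730505025, 'cx': 326.1241148065156, 'cy': 196.9486407471788, 'R': array([[-0.78709756, -0.6166192 ,  0.01606812],
       [-0.37333113,  0.4554871 , -0.80818028],
       [ 0.49102066, -0.64211546, -0.58871593]]), 't': array([ 372.82498482,  324.54509123, 1151.6482306 ])}
wrist {'fx': 309.70691628693146, 'fy': 309.70691628693146, 'cx': 320.13958183016547, 'cy': 199.73025993166652, 'mount': array([[ 8.88109619e-04, -9.56722093e-01, -2.91001802e-01,
         7.96339060e+01],
       [ 9.99999559e-01,  7.60934304e-04,  5.50190982e-04,
         7.88343488e-01],
       [-3.04946615e-04, -2.91002162e-01,  9.56722347e-01,
        -1.60254451e+02],
       [ 0.00000000e+00,  0.00000000e+00,  0.00000000e+00,
         1.00000000e+00]])}
```

View pics/top0.png

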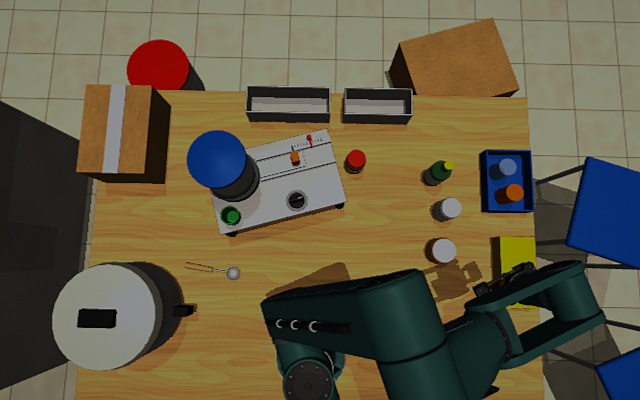

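View pics/side0.png

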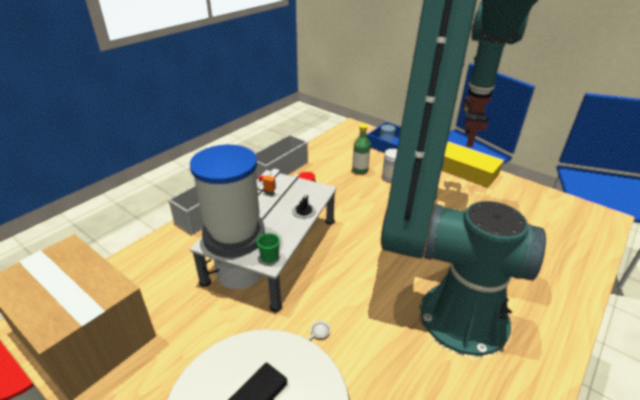

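The top view shows the knob at about (297,200), the handle at (295,157), the red marker at (309,141) and the lid centre at (217,158). Next is an enlarged crop.

```bash
cat > h.py <<'E'
import numpy as np, cv2
from scipy.spatial.transform import Rotation as Rn
from cell import *
def ray(n,u,v,z,s=None):
    m=camera_model(n)
    if n!='wrist':
        d=m['R'].T@[(u-m['cx'])/m['fx'],(v-m['cy'])/m['fy'],1]; c=-m['R'].T@m['t']
    else:
        p=np.array([(u-m['cx'])/m['fx'],(v-m['cy'])/m['fy']]);th=np.linalg.norm(p)
        d=np.r_[np.sin(th)*p/th,np.cos(th)]
        R=Rn.from_euler('xyz',s['ee_rot'],degrees=True).as_matrix();M=m['mount']
        d=R@M[:3,:3]@d; c=R@M[:3,3]+s['tool_pos']
    return c+d*(z-c[2])/d[2]
def pix(X,s):  # world -> wrist pixel
    m=camera_model('wrist');M=m['mount'];R=Rn.from_euler('xyz',s['ee_rot'],degrees=True).as_matrix()
    p=M[:3,:3].T@(R.T@(np.array(X)-s['tool_pos'])-M[:3,3]);th=np.arctan2(np.hypot(*p[:2]),p[2]);r=np.hypot(*p[:2])
    return m['cx']+m['fx']*th*p[0]/r,m['cy']+m['fy']*th*p[1]/r
def snap(f,name='wrist',crop=None,k=1):
    s=state();im=camera(name)
    if crop: x0,y0,x1,y1=crop;im=im[y0:y1,x0:x1]
    cv2.imwrite(f,cv2.resize(im,None,fx=k,fy=k,interpolation=cv2.INTER_CUBIC))
    return s
E
python3 - <<'E'
from h import *
im=cv2.imread('pics/top0.png')[115:240,190:350]
cv2.imwrite('pics/top1.png',cv2.resize(im*1,None,fx=4.5,fy=4.5,interpolation=cv2.INTER_CUBIC))
k=ray('top',297,200,187);h=ray('top',295,157,207);l=ray('top',217,158,400)
print(k,h,l)
E
```

```text
[512.1892324  52.0609108 187.       ] [647.47755687  61.42399805 207.        ] [590.62799148 258.93958885 400.        ]
```

View pics/top1.png

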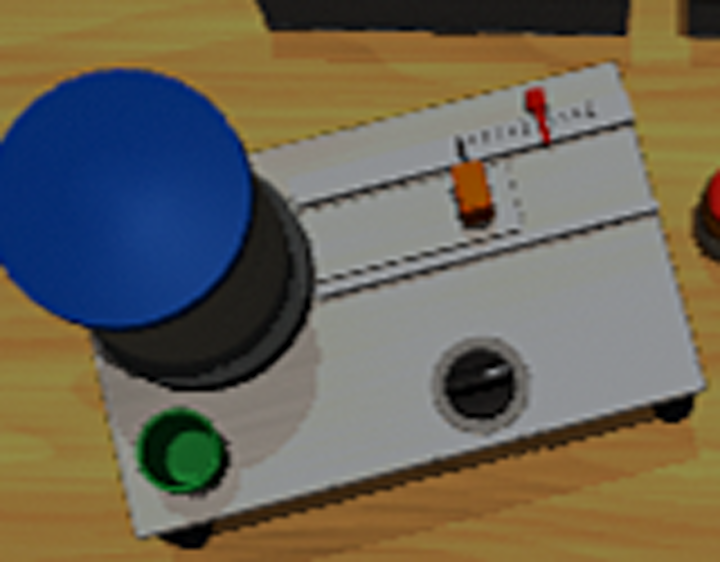

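Run:
```python
from h import *
f=lambda x,y,z:ray('top',190+x/4.5,115+y/4.5,z)[:2]
tr,br,bl=f(617,62,140),f(705,388,140),f(137,535,140)
print(np.linalg.norm(tr-br),np.linalg.norm(br-bl))
e=bl-br;g=br-tr
print(np.degrees(np.arctan2(e[1],e[0])),np.degrees(np.arctan2(g[1],g[0]))+90)
h=f(470,183,207);k=f(482,387,150);l=f(122,198,400);ix=f(461,147,154);mk=f(545,130,154)
# fit pose: dispenser->world
P=np.array([[-60,0],[-30,130],[150,0]]);Q=np.array([h,k,l])
pc,qc=P.mean(0),Q.mean(0);H=(P-pc).T@(Q-qc);a=np.arctan2(H[0,1]-H[1,0],H[0,0]+H[1,1])
R=np.array([[np.cos(a),-np.sin(a)],[np.sin(a),np.cos(a)]]);t=qc-R@pc
print('fit',np.degrees(a),t);print(Q,Q-(P@R.T+t))
print('disp frame idx,mark,h,k',[(R.T@(q-t)).round(1) for q in(ix,mk,h,k)])
for p in P: print(R@p+t)
```

```text
256.2769088534802 426.4598917058847
105.87215725334543 -74.35366536022994
fit 107.04360365839368 [631.94047514 118.72126807]
[[651.79978699  63.32561723]
 [514.26853183  53.62211531]
 [587.87648606 258.47806899]] [[ 2.2733482   1.96926774]
 [-2.17426823  1.68622777]
 [-0.09907996 -3.6554955 ]]
disp frame idx,mark,h,k [array([-60.4, -45.1]), array([-123.7,  -40.7]), array([-58.8,  -2.8]), array([-27.8, 131.6])]
[649.52643879  61.3563495 ]
[516.44280006  51.93588755]
[587.97556602 262.13356449]
```

```bash
cat >> h.py <<'E'
def to(x,y,z,yaw,s=None):
    s=s or state();R=Rn.from_euler('xyz',s['ee_rot'],degrees=True)
    d=R.inv().apply(np.array([x,y,z])-s['tool_pos'])/250
    r=(R.inv()*Rn.from_euler('xyz',[180,0,yaw],degrees=True)).as_rotvec(degrees=True)/360
    print('row',d.round(4),r.round(4))
E
python3 -c "
from h import *
to(266.5,-536.8,310,26.4);to(400,-230,310,66);to(480,40,310,106)
s=state();s['tool_pos']=np.array([400,-230,310.]);s['ee_rot']=[180,0,66];to(480,40,310,106,s)"
```

```text
row [-1.00e-04 -1.10e-03 -3.52e-01] [-0.0002 -0.      0.    ]
row [ 1.0239 -0.8629 -0.3506] [-2.0e-04 -1.0e-04 -1.1e-01]
row [ 1.7908 -1.6879 -0.3493] [-2.000e-04 -2.000e-04 -2.211e-01]
row [ 1.1168 -0.1469 -0.    ] [-0.      0.     -0.1111]
```

```bash
python3 -m jog '[[0.1,-0.1,-0.2,0,0,0],[0.35,-0.3,-0.35,0,0,-0.03],[0.6,-0.5,-0.35,0,0,-0.06],[0.8,-0.7,-0.35,0,0,-0.09],[1,-0.85,-0.35,0,0,-0.11],[1,-0.85,-0.35,0,0,-0.11],[1,-0.85,-0.35,0,0,-0.11]]' 1; python3 -c "
from h import *
to(480,40,310,106)"
```

```text
t: 1.02
tool_pos: [396.8, -232.9, 310.1]
ee_rot: [-180.0, -0.1, 66.3]
wrist_force: [-0.2, 0.5, 0.4]
width: 87.7
finger_force: 0.0
row [ 1.1331 -0.1347  0.0018] [ 0.     -0.0002 -0.1104]
```

```bash
python3 -m jog '[[0.2,-0.03,0,0,0,-0.02],[0.45,-0.06,0,0,0,-0.045],[0.7,-0.09,0,0,0,-0.07],[0.9,-0.12,0,0,0,-0.09],[1,-0.13,0,0,0,-0.11],[1,-0.13,0,0,0,-0.11],[1,-0.13,0,0,0,-0.11]]'; python3 -c "
from h import *
s=snap('pics/w1.png');print(s['tool_pos'],s['ee_rot'])"
```

```text
t: 1.9
tool_pos: [468.1, 4.4, 309.9]
ee_rot: [-180.0, 0.0, 105.5]
wrist_force: [-0.0, -0.4, -0.6]
width: 88.0
finger_force: 0.0
[468.0753507    4.43991916 309.94378491] [-1.79954368e+02  2.71047916e-02  1.05453711e+02]
```

View pics/w1.png

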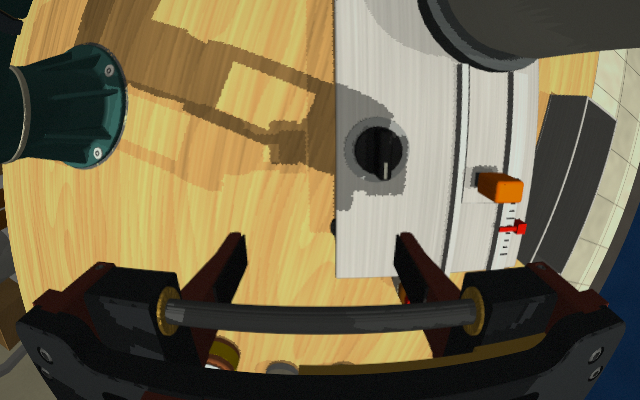

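The wrist view shows the knob disc centred at about (376,150), with the white end of the bar at (386,172). The top of the handle is at about (510,189), and the red marker line is at about (508,229).

```bash
python3 -c "
from h import *
s=state()
for n,u,v,z in(('disc',376,150,150),('bar',381,151,187),('bar end',386.5,173,180),('handle top',511,189,207),('mark',510,229,154)):print(n,ray('wrist',u,v,z,s))
im=cv2.imread('pics/w1.png')[110:270,320:540];cv2.imwrite('pics/w1c.png',cv2.resize(im,None,fx=3.6,fy=3.6,interpolation=cv2.INTER_CUBIC))
"
```

```text
disc [514.5077158   54.83999068 150.        ]
bar [511.54829808  58.27535291 187.        ]
bar end [525.02598684  38.75914454 180.        ]
handle top [650.4324294  65.6541573 207.       ]
mark [714.92785528  14.76829774 154.        ]
```

View pics/w1c.png

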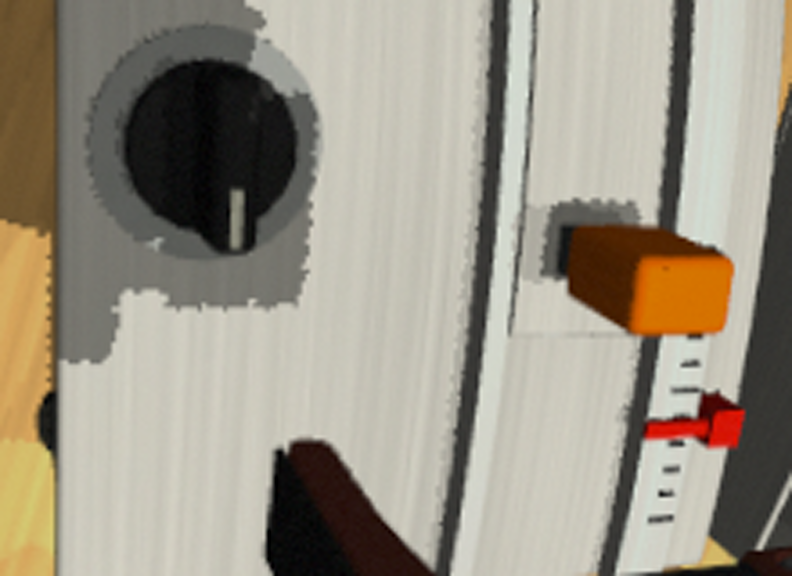

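```bash
python3 -c "
from h import *
s=state()
f=lambda x,y,z:ray('wrist',320+x/3.6,110+y/3.6,z,s)
k=f(210,145,152);h=f(682,294,207);m=f(685,427,154);print(k,h,m,f(237,188,187),f(237,245,187))
a=np.radians(106);u=np.array([np.cos(a),np.sin(a)]);v=np.array([-u[1],u[0]])
d=(k-h)[:2];print('k-h disp (30,130)',d@u,d@v, 'ang err deg',np.degrees(np.arctan2(d@v,d@u)-np.arctan2(130,30)))
d=(m-h)[:2];print('m-h',d@u,d@v)
to(k[0]-0,k[1],245,106)
"
```

```text
[516.55938452  55.43224641 152.        ] [649.72865483  62.54525763 207.        ] [715.10704157  15.35740068 154.        ] [519.26921865  49.44989467 187.        ] [524.07736166  34.91421195 187.        ]
k-h disp (30,130) 29.86896031669675 129.97113023207385 ang err deg 0.052068487714326844
m-h -63.38060504472908 -49.8390027948597
row [0.1456 0.2417 0.2598] [-0.0001  0.0001 -0.0016]
```

```bash
python3 -m jog '[[0.07,0.12,0.1,0,0,-0.0016],[0.145,0.242,0.2,0,0,-0.0016],[0.145,0.242,0.26,0,0,-0.0016],[0.145,0.242,0.4,0,0,-0.0016],[0.145,0.242,0.55,0,0,-0.0016],[0.145,0.242,0.604,0,0,-0.0016],[0.145,0.242,0.604,0,0,-0.0016]]'; python3 -c "
from h import *
to(516.5,55.4,159,106)"
```

```text
t: 2.82
tool_pos: [516.0, 56.0, 158.9]
ee_rot: [-179.9, -0.0, 106.1]
wrist_force: [0.2, 0.5, -0.3]
width: 87.8
finger_force: 0.0
row [-0.0027  0.0012 -0.0003] [-0.0003 -0.0001  0.0003]
```

Now close on the bar and read the forces.

```bash
python3 -m jog '[[0,0,0,0,0,0],[0,0,0,0,0,0],[0,0,0,0,0,0],[0,0,0,0,0,0],[0,0,0,0,0,0],[0,0,0,0,0,0]]' 0 25
```

```text
t: 3.58
tool_pos: [516.7, 56.9, 159.2]
ee_rot: [-180.0, -0.0, 106.2]
wrist_force: [-1.2, -0.6, 0.9]
width: 31.5
finger_force: 0.0
```

```bash
python3 -m jog '[[0,0,0,0,0,0],[0,0,0,0,0,0],[0,0,0,0,0,0],[0,0,0,0,0,0],[0,0,0,0,0,0]]' 0 25
```

```text
t: 4.2
tool_pos: [517.2, 57.1, 159.2]
ee_rot: [179.9, -0.0, 106.2]
wrist_force: [4.2, 1.8, -3.3]
width: 13.1
finger_force: 25.0
```

```bash
python3 -m jog '[[0,0,0,0,0,0.025],[0,0,0,0,0,0.05],[0,0,0,0,0,0.075],[0,0,0,0,0,0.1],[0,0,0,0,0,0.125],[0,0,0,0,0,0.15],[0,0,0,0,0,0.17],[0,0,0,0,0,0.17]]'; python3 -c "
from h import *
print(state()['torque'])"
```

```text
t: 5.2
tool_pos: [518.3, 56.8, 159.2]
ee_rot: [179.9, -0.1, 44.9]
wrist_force: [6.2, 0.9, -5.8]
width: 12.6
finger_force: 25.0
[ 0.13822021 -0.94156716  0.10996687]
```

```bash
python3 -m jog '[[0,0,0,0,0,0.012],[0,0,0,0,0,0.022],[0,0,0,0,0,0.028],[0,0,0,0,0,0.034],[0,0,0,0,0,0.034]]'; python3 -c "
from h import *
print(state()['torque'])"
```

```text
t: 5.82
tool_pos: [518.3, 56.6, 159.2]
ee_rot: [179.9, -0.1, 32.8]
wrist_force: [5.9, 0.3, -6.9]
width: 13.2
finger_force: 26.3
[ 0.09398394 -0.98866533  0.71847419]
```

The torque jumped from 0.11 to 0.72 N m past 69°, so the knob is on its stop. I release it and let it spring back.

```bash
python3 -m jog '[[0,0,0,0,0,0],[0,0,0,0,0,0],[0,0,0,0,0,0],[0,0,0,0,0,0],[0,0,0,0,0,0],[0,0,0,0,0,0],[0,0,0,0,0,0],[0,0,0,0,0,0]]' 1; python3 -m jog '[[0,0,-0.15,0,0,0],[0,0,-0.38,0,0,0],[0,0,-0.48,0,0,0],[0,0,-0.48,0,0,0]]';  python3 -c "
from h import *
s=snap('pics/w2.png');print(s['tool_pos'],s['ee_rot'],s['width'])
to(649.7,62.5,275,16)"
```

```text
t: 6.82
tool_pos: [516.6, 56.9, 159.1]
ee_rot: [-180.0, 0.0, 32.7]
wrist_force: [-0.5, -0.2, 0.4]
width: 87.0
finger_force: 0.0
t: 7.32
tool_pos: [518.2, 56.9, 281.3]
ee_rot: [179.9, -0.2, 32.7]
wrist_force: [0.2, 0.7, -0.0]
width: 87.8
finger_force: 0.0
[518.1762068   56.86215526 281.26520434] [179.85240271  -0.22741744  32.73675452] 87.83981774188847
row [0.4586 0.2681 0.0187] [ 0.0001 -0.0002  0.0465]
```

View pics/w2.png

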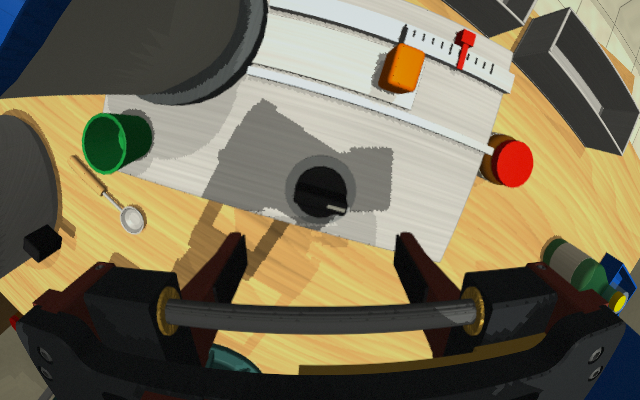

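The knob is back at rest, its bar parallel to the rails and the white end on the pull side. Next I move over the handle and down.

```bash
python3 -m jog '[[0.15,0.09,0.0,0,0,0.015],[0.32,0.19,0.0,0,0,0.03],[0.459,0.268,0.02,0,0,0.0465],[0.459,0.268,0.1,0,0,0.0465],[0.459,0.268,0.25,0,0,0.0465],[0.459,0.268,0.4,0,0,0.0465],[0.459,0.268,0.445,0,0,0.0465],[0.459,0.268,0.445,0,0,0.0465]]'; python3 -c "
from h import *
to(649.7,62.5,170,16)"
```

```text
t: 8.38
tool_pos: [648.4, 62.6, 166.5]
ee_rot: [-179.9, 0.2, 16.0]
wrist_force: [0.6, -0.4, 0.4]
width: 87.8
finger_force: 0.0
row [ 0.0047  0.0017 -0.0141] [-0.0002  0.0005 -0.    ]
```

```bash
python3 -m jog '[[0.005,0.002,-0.012,0,0,0],[0.005,0.002,-0.012,0,0,0],[0.005,0.002,-0.012,0,0,0],[0.005,0.002,-0.012,0,0,0],[0.005,0.002,-0.012,0,0,0],[0.005,0.002,-0.012,0,0,0],[0.005,0.002,-0.012,0,0,0],[0.005,0.002,-0.012,0,0,0]]' 0 40;python3 -m jog '[[0,0,0,0,0,0],[0,0,0,0,0,0],[0,0,0,0,0,0]]'; python3 -c "
from h import *
s=snap('pics/w3.png');print(s['tool_pos'],s['ee_rot'],s['width'])"
```

```text
t: 9.38
tool_pos: [650.6, 63.1, 170.8]
ee_rot: [-179.9, 0.0, 16.0]
wrist_force: [-1.1, 3.5, -0.1]
width: 23.8
finger_force: 40.0
t: 9.75
tool_pos: [650.7, 62.7, 170.8]
ee_rot: [-180.0, 0.0, 16.0]
wrist_force: [-1.8, 4.0, -1.0]
width: 23.9
finger_force: 40.0
[650.67212096  62.72046742 170.84815933] [-1.79969257e+02  1.08651383e-02  1.60006599e+01] 23.903936856452326
```

View pics/w3.png

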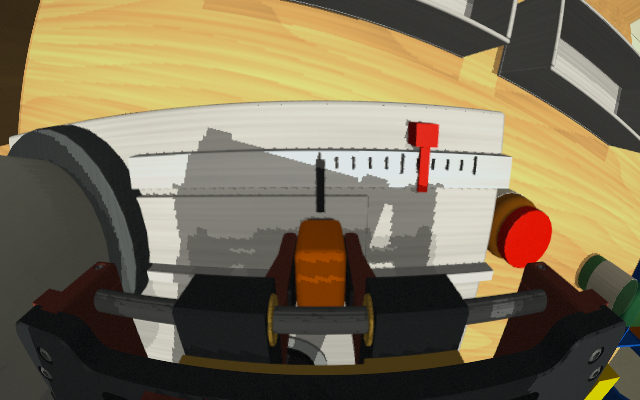

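The view shows the black index line at (320,175) and the red marker line at about (424,172).

```bash
cat > m.py <<'E'
from h import *
def meas(img,s):
    im=cv2.imread(img) if isinstance(img,str) else img
    b,g,r=[im[...,i].astype(int) for i in range(3)];out=[]
    a=np.radians(106);u=np.array([np.cos(a),np.sin(a)])
    for v in (164,168,172,176,180):
        red=np.where((r[v]>120)&(g[v]<70)&(b[v]<70))[0]; red=red[(red>300)&(red<560)&(red<470)]
        row=im[v].sum(1).astype(int); w=np.arange(312,332); bl=w[row[w]<140]
        if len(bl)<1 or len(red)<1: continue
        pr,pb=[ray('wrist',x.mean(),v,154,s)[:2] for x in(red,bl)]
        out.append(-(pr-pb)@u); print(v,bl.min(),bl.max(),red.min(),red.max(),round(out[-1],2))
    return np.median(out)
E
python3 -c "
from m import *
s=state();print(meas('pics/w3.png',s))"
```

```text
168 316 323 420 427 62.76
172 317 323 419 427 62.34
176 316 323 419 427 62.83
180 317 323 419 427 62.75
62.7537857290031
```

```bash
python3 -m jog '[[0,0.05,0,0,0,0],[0,0.1,0,0,0,0],[0,0.15,0,0,0,0],[0,0.2,0,0,0,0],[0,0.225,0,0,0,0],[0,0.225,0,0,0,0],[0,0.225,0,0,0,0]]'; python3 -c "
from m import *
s=snap('pics/w4.png');print(s['tool_pos'],s['ee_rot'],s['width'])
im=cv2.imread('pics/w4.png')[110:240,260:420];cv2.imwrite('pics/w4c.png',cv2.resize(im,None,fx=4.5,fy=4.5,interpolation=cv2.INTER_CUBIC))
print(meas('pics/w4.png',s))"
```

```text
t: 10.68
tool_pos: [666.1, 9.1, 170.8]
ee_rot: [-179.9, 0.0, 16.0]
wrist_force: [-0.9, 6.8, 0.8]
width: 23.8
finger_force: 40.0
[666.14012305   9.08947782 170.82056528] [-1.79914423e+02  3.47841322e-03  1.59990710e+01] 23.788534430873515
172 316 323 327 336 7.0
176 317 323 327 336 6.73
180 317 323 327 336 6.75
6.7533038936150325
```

View pics/w4c.png

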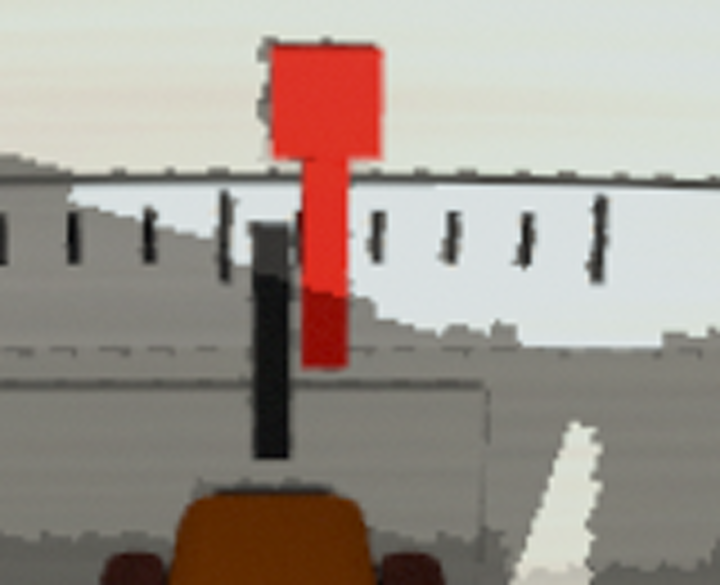

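The index line is at crop column 272 and the red line at 325, so about 7 mm remain.

```bash
python3 -m jog '[[0,0.014,0,0,0,0],[0,0.028,0,0,0,0],[0,0.028,0,0,0,0],[0,0.028,0,0,0,0],[0,0.028,0,0,0,0]]'; python3 -c "
from m import *
s=snap('pics/w5.png');print(s['tool_pos'],s['ee_rot'],s['width'],s['joint_velocities'])
im=cv2.imread('pics/w5.png')[110:240,260:420];cv2.imwrite('pics/w5c.png',cv2.resize(im,None,fx=4.5,fy=4.5,interpolation=cv2.INTER_CUBIC))"
```

```text
t: 11.35
tool_pos: [668.0, 2.6, 170.8]
ee_rot: [-179.9, 0.0, 16.0]
wrist_force: [-1.7, 7.6, 1.6]
width: 23.7
finger_force: 40.0
[667.98512572   2.60911478 170.84071548] [-1.79906670e+02  5.59510654e-03  1.60111285e+01] 23.745765685345855 [ 0.04223967 -0.00926647 -0.01150812  0.04120802  0.0419214  -0.02813831]
```

View pics/w5c.png

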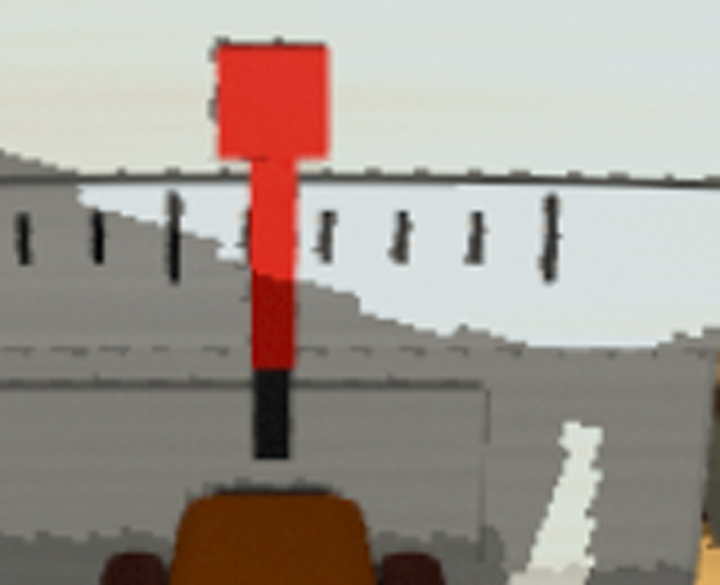

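The red line (crop column 274) covers the index line (272), about 0.3 mm apart. The marker hasn't moved against the ticks and the grip is steady at 40 N.

```bash
python3 -c "
from cell import *
print(sign_off())"
```

```text
the job is handed in; nothing more can be done
None
```

I turned the knob to its stop and it sprang back to rest. The gate is held open with its index line about 0.3 mm from the marker's line, the marker has not moved, and the job is handed in at about 11.4 s.

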